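# Lock the welding positioner's turntable and clamp the flange

## Task

The pipe flange on the tilted turntable of the welding positioner is still loose under its strap, and the turntable spins freely. Push the black-knobbed rod at the machine's side in by one click, to its middle position that locks the turntable (not right through to the inner, motor position), then screw the red bar-handled nut clockwise until it stops, so that the strap clamps the flange tight. Leave the rod in its middle position, let go, and do not disturb the other things on the bench.

Things in the scene. Friction and masses are not known exactly. Their poses are not given: they have to be found in the camera images.
- rod_knob (a point): Centre of the lock rod's black knob: a cylinder 36 mm across, 30 mm long along the rod, on a level 12 mm rod out of the machine's -y side, 130 mm above the bench, clear on all sides by 25 mm. Its +y axis lies along the rod into the machine (the way to push), z is up. The turntable's rim is sideways 69 mm or more from it and 35 to 50 mm higher.
- rod_boss (a point): Centre of the outer face of the fixed steel boss (40 mm across) that the rod slides through; axes as for the knob. The knob's centre is 67 mm from it in the middle position (a green band on the rod then just shows at the boss), 83 mm pulled out, 51 mm pushed right in.
- lock_rod (a joint): Lock rod, m: +0.016 pulled out (turntable free; starts here), 0 middle click (locked), -0.016 right in (motor clutch, not locked). About 10 N to leave a click; the ridges are 8 mm either side of the middle, and from within 6 mm the rod is drawn to the middle and stays within 1.5 mm of it. A sprung dog on it enters an index ring of 20 notches.
- faceplate (a joint): Turntable angle, rad, counter-clockwise positive seen from outside: a steel disc of 200 mm diameter carrying flange, strap and nut. Starts anywhere, turns at a touch unless locked. With the rod in the middle it may still turn up to 18 degrees until the dog drops into a notch and holds it (2 degrees of play). Its axis leans 35 degrees from vertical to the machine's front, the robot's side.
- nut_grip (a point): Centre of the nut's red bar handle: 84 mm long (x axis), 14 mm thick (y axis: pinch here), 34 mm tall (z axis = turntable axis, pointing outwards, 35 degrees from vertical). Under the bar: a 27 mm hub, its top 17 mm below this point, a 38 mm washer 29 mm below, the yellow strap (116 x 28 x 12 mm) 32 mm below. Nothing above the bar.
- bar_nut (a joint): Nut angle relative to the turntable, rad, growing as it tightens (clockwise seen from outside along its axis, 6 mm per turn). Starts at 0.7 to 1.5; hard stop at 3.2 = strap tight on the flange. Needs about 0.3 N m, far more than turns the unlocked table.
- hammer: Hammer lying on the bench near the rod's knob, about 280 mm long, under 40 mm high; a bystander, leave it alone.
- wire_brush: Wire brush, 250 mm long, wooden, lying on the bench in front of the machine; a bystander, leave it alone.
- spanner: Spanner lying on the bench at the machine's left side; a bystander, leave it alone.
- spare_flange: Spare neck flange, 110 mm diameter, 42 mm high, lying on the bench; a bystander, leave it alone.
- spray_can: Spray can, 66 mm diameter, 190 mm high, standing on the bench; a bystander, leave it alone.
- magnet_square: Red magnetic welding square, about 110 mm, 22 mm high, lying on the bench; a bystander, leave it alone.

How it is judged (in metres and radians):
On the way, in this order (a step that is already met when the one before it is completed fails the run):
1. the rod is in its middle click position (within 3 mm), the turntable locked (value of joint lock_rod between -0.003 and 0.003 m), for 0.3 s.
2. with the rod still in the middle, the nut is tightened to within 0.15 rad of its stop (all of step 1 and value of joint bar_nut above 3.05 rad), for 0.2 s.
At the end, for the whole second after the job is handed in: The rod is within 3 mm of its middle click, the nut is within 0.15 rad (about 9 degrees) of its stop (joint above 3.05), and turntable and nut are at rest (all of step 2 and velocity of joint faceplate between -0.05 and 0.05 rad/s and velocity of joint bar_nut between -0.05 and 0.05 rad/s); the robot touches nothing.
It fails at once if the rod is pushed through the middle towards the motor position (more than 10 mm past the middle) (value of joint lock_rod below -0.01 m).
It fails at once if another thing on the bench is moved by more than 30 mm (distance of any of hammer, wire_brush, spanner, spare_flange, spray_can, magnet_square from where it was at the start of the episode above 0.03 m).
It also fails if it takes over 58 s, if anything falls off the work surface, if the arm or the gripper's body presses on something with over 40 N, if the wrist force passes 120 N, or if a joint passes its speed limit or range.

## Robot

A 6-joint arm with a two-finger parallel gripper is mounted at the origin on the work surface. World frame = base frame: x ahead of the robot, y to its left, z up, the work surface at z = 0. Lengths are in m, angles in degrees, forces in N, time in s.
With the tool pointing down it reaches from about 0.4 to 0.825 m from the base axis. Payload 7 kg.
Tool frame: the origin (TCP) lies on the centre line of the jaws, within the pads' length; the fingertips stand 17 mm ahead of it and the grasp point (between the pads) lies 2 mm behind it; z points along the fingers, y is the direction in which the jaws open and shut (so a half turn about z gives the same grasp; the last joint's range is limited). The gripper opens to 88 mm and grips with 3 to 60 N. Pads are 19 mm wide; open, the fingers measure 130 mm over their backs; the gripper's body (78 mm by 193 mm) begins 47 mm behind the grasp point.
Start: joints at [-59.353, 20.546, 0.682, 0, -70.136, -16.507], TCP at [0.165, -0.655, 0.244] pointing down, gripper open.
Joint ranges: [-176.03, 176.03], [-82.01, 121.73], [-58.28, 71.71], [-173.87, 95.51], [-174.79, -0.11], [-173.66, 173.66]. Speed limits (degrees/s): [136.94, 136.94, 172.46, 180, 180, 180].

## Interface

Orientations are given as [roll, pitch, yaw] about the fixed x, y, z axes, in that order (R = Rz(yaw) Ry(pitch) Rx(roll)).
In Python, from plant import telemetry, vision, close_job, recognise, silhouettes, place_of gives the robot as it stands.
- The arm moves only by the shell command python3 -m handwheel 'ROWS'. ROWS is JSON, a list that holds one entry, the list of rows, each a list of 5 numbers: the shift along the tool's x, y, z in m, then the turn about the tool's z in rad, then the closure, from 0 (fully open) to 1 (shut). In form: [[[tx, ty, tz, yaw, gripper], ...]]. A call has 1 to 20 rows; each row shifts and turns the commanded pose from where the row before left it, along the tool's axes as they then stand; what a row does not reach is not made up. A row lasts 1/12 s, in which the tool goes at most 41.7 mm and 7.16 degrees, less where a joint would pass 70% of its speed; a pose out of reach is approached as far as the arm can. A call with a gripper value outside its range is refused whole. The fingers move at their own pace and stop on an object; the grip force is fixed at half the most. Time passes only in rows, so rows that do not move let the fingers close. It gives the time, the measured TCP pose, the force and the opening at its end, in the units of the state.
- telemetry.get_obs(): the state, without advancing time (a new reading comes with each control period).
- vision.snapshot(name): name is "side" or "top" or "wrist"; returns a dict with "color" (384x512x3 uint8, red, green, blue), "mtx" (3x3 intrinsics, pixels), "dist" ([k1, k2, p1, p2, k3] as OpenCV has them; the pictures are not rectified), "cam_to_world" (4x4, takes a point from camera to world coordinates); the wrist camera has in their place "tool_from_camera" (4x4, takes a point from camera to tool coordinates, whose origin is the TCP and whose axes are the flange's). Camera axes: x right, y down, z forward; pixel columns grow to the right and rows downward; lengths in m; the calibration is good to about 2 mm. A picture is of the moment at which its call begins: read the wrist's pose just before it. There is no depth.
- close_job(): hands the job in, once; it reports no verdict.
Trained networks look in a picture, given as the dict that the camera call returned (one of the last four; its "shot" number tells which), for a name from the list of things; names that differ only in an ending like _2 or _b are one class to them, and where a whole thing is asked for, a point or a joint stands for the part that bears it (a point fixed in the world has none). Each returns a list of dicts, best first, with "conf" (0 to 1); they miss things now and then, are a little off and sometimes report something else, mostly with a low value. They report only what shows in the picture. A call takes as long as a camera call.
- recognise(name, picture): "xy" ([column, row] in pixels, amid what is visible of it).
- silhouettes(name, picture): "region" (384x512 bool, what is visible of it) and "xy" ([column, row] in pixels, amid what is visible of it).
- place_of(name, picture): "xy" ([column, row] in pixels: a listed point, or the origin of a listed thing).
The state is a dict: "clock": time; "joint_pos": joint angles; "qvel": joint speeds; "tau": joint torques, N m; "tool_pos": TCP position; "orientation": TCP orientation; "force": force on the tool from outside, world axes, zero at the start; "moment": the same for the moment, N m; "opening": finger opening in m.
Only numpy, scipy, OpenCV 4.12 (cv2) and the standard library are available. Lean on these libraries where they do the work, as an engineer would, in place of code of your own. Each camera call takes 0.05 s, during which the arm holds its last target.

## Working session

There is one attempt and no reset: what is moved stays moved. The work goes in short steps, Python scripts to look and compute and a shell command to move; the robot and the scene stay as the last step left them, time stands still between calls to the robot, and variables do not carry over. Pictures are saved under pics/ and viewed, and the job is handed in when it is done.

```bash
ls; mkdir -p pics; cat > h.py <<'E'
import numpy as np, cv2, json
from plant import telemetry, vision, close_job, recognise, silhouettes, place_of
from scipy.spatial.transform import Rotation as R
def save(p,n): cv2.imwrite('pics/'+n+'.png',cv2.cvtColor(p['color'],cv2.COLOR_RGB2BGR))
def tool():
    o=telemetry.get_obs(); T=np.eye(4); T[:3,:3]=R.from_euler('xyz',o['orientation'],degrees=True).as_matrix(); T[:3,3]=o['tool_pos']; return T
def c2w(p,T=None): 
    return np.array(p['cam_to_world']) if 'cam_to_world' in p else T@np.array(p['tool_from_camera'])
def ray(p,xy,T=None):
    M=c2w(p,T); u=cv2.undistortPoints(np.array([[xy]],float),np.array(p['mtx']),np.array(p['dist']))[0,0]
    d=M[:3,:3]@np.array([u[0],u[1],1]); return M[:3,3],d/np.linalg.norm(d)
def tri(rs):
    A=0;b=0
    for o,d in rs:
        P=np.eye(3)-np.outer(d,d);A=A+P;b=b+P@o
    x=np.linalg.solve(A,b); return x,[np.linalg.norm((np.eye(3)-np.outer(d,d))@(x-o)) for o,d in rs]
def proj(p,X,T=None):
    M=np.linalg.inv(c2w(p,T)); return cv2.projectPoints(np.array(X,float).reshape(-1,1,3),cv2.Rodrigues(M[:3,:3])[0],M[:3,3],np.array(p['mtx']),np.array(p['dist']))[0][:,0]
E
python3 - <<'E'
from h import *
o=telemetry.get_obs();print(o)
for n in ['side','top']:
    p=vision.snapshot(n);save(p,n+'0')
    print(n,np.round(p['cam_to_world'],3).tolist())
    for t in ['rod_knob','rod_boss','nut_grip']:
        print(t,[(np.round(r['xy'],1).tolist(),round(r['conf'],2)) for r in place_of(t,p)][:3])
T=tool();p=vision.snapshot('wrist');save(p,'wrist0')
E
```

```text
pics
{'clock': 0.0, 'joint_pos': array([-5.93494409e+01,  2.05924022e+01,  6.32882074e-01, -2.06889305e-02,
       -7.01359388e+01, -1.65067047e+01]), 'qvel': array([-0.08011329, -0.03211336, -0.10155722, -0.05226665, -0.03649687,
        0.05734307]), 'tau': array([-2.65424587e-04, -5.82715845e+01,  2.93067706e+01,  6.99767411e+00,
        6.96237505e-03, -1.49798116e-04]), 'tool_pos': array([ 0.16480051, -0.65408694,  0.24260319]), 'orientation': array([ 1.79902949e+02, -8.47806968e-03, -1.65863185e+02]), 'force': array([-0.80845724,  0.15563903,  0.0584748 ]), 'moment': array([-0.00958644, -0.00536264, -0.01992396]), 'opening': 0.08745837752701784}
side [[-0.997, -0.045, 0.059, 0.459], [-0.073, 0.714, -0.697, 0.857], [-0.011, -0.699, -0.715, 1.084], [0.0, 0.0, 0.0, 1.0]]
rod_knob [([234.6, 170.7], 0.51)]
rod_boss [([230.7, 189.3], 0.72)]
nut_grip [([240.9, 199.3], 0.55)]
top [[-0.015, -0.988, 0.152, 0.334], [-1.0, 0.014, -0.011, -0.023], [0.009, -0.153, -0.988, 1.583], [0.0, 0.0, 0.0, 1.0]]
rod_knob [([289.0, 183.0], 0.77)]
rod_boss [([262.2, 179.1], 0.91)]
nut_grip [([215.8, 188.4], 0.58)]
```

View pics/side0.png

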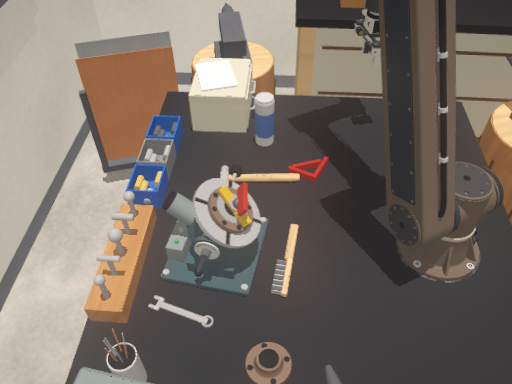

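View pics/top0.png

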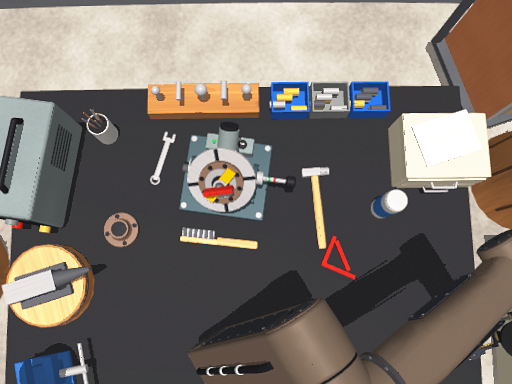

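View pics/wrist0.png

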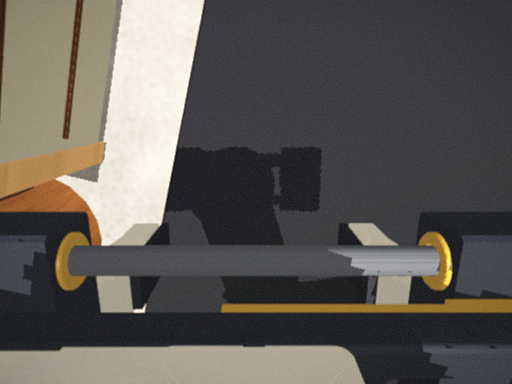

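```bash
python3 - <<'E'
from h import *
ps={n:vision.snapshot(n) for n in ['side','top']}
for t in ['rod_knob','rod_boss','nut_grip']:
    rs=[]
    for n in ps:
        c=place_of(t,ps[n])
        if c: rs.append(ray(ps[n],c[0]['xy']))
    print(t,len(rs),tri(rs) if len(rs)>1 else '')
E
```

```text
rod_knob 2 (array([ 0.59647023, -0.13330502,  0.1418148 ]), [np.float64(0.007877526984995116), np.float64(0.007877526984994849)])
rod_boss 2 (array([ 0.6078123 , -0.07091564,  0.1193096 ]), [np.float64(0.0007329652039200349), np.float64(0.0007329652039201701)])
nut_grip 2 (array([0.55965268, 0.06729346, 0.22974709]), [np.float64(0.0015281191970866654), np.float64(0.0015281191970868524)])
```

The top view shows the rod running to the right out of the machine, with the knob near (289,183) and the red bar near (215,190). The side view shows the red bar near (243,198). I'll zoom in and measure more closely.

```bash
python3 - <<'E'
from h import *
ps={n:vision.snapshot(n) for n in ['side','top']}
for n,(x0,y0,x1,y1) in {'side':(150,145,290,295),'top':(165,110,335,240)}.items():
    c=cv2.resize(ps[n]['color'][y0:y1,x0:x1],None,fx=4,fy=4,interpolation=cv2.INTER_CUBIC); save({'color':c},n+'0z')
def plane(p,xy,z):
    o,d=ray(p,xy); return o+d*(z-o[2])/d[2]
for n,p in ps.items():
  k=plane(p,place_of('rod_knob',p)[0]['xy'],.13); b=plane(p,place_of('rod_boss',p)[0]['xy'],.13)
  print(n,k,b,np.linalg.norm(b-k))
  for t in ['rod_knob','bar_nut','nut_grip','lock_rod','hammer']:
    s=silhouettes(t,p)
    if s:
      r=s[0]['region']; ys,xs=np.nonzero(r); print(t,s[0]['conf'],s[0]['xy'],xs.min(),xs.max(),ys.min(),ys.max(),r.sum())
E
```

```text
side [ 0.60580582 -0.14870144  0.13      ] [ 0.61528304 -0.06385444  0.13      ] 0.08537464625144738
rod_knob 0.74 [234.1, 172.6] 231 241 165 180 121
bar_nut 0.69 [245.8, 202.8] 234 247 184 214 293
nut_grip 0.7 [240.1, 201.2] 233 248 183 215 350
lock_rod 0.59 [236.5, 170.9] 231 242 164 180 130
hammer 0.82 [261.5, 176.3] 221 298 166 180 573Traceback (most recent call last):
  File "<stdin>", line 8, in <module>
IndexError: list index out of range
```

View pics/side0z.png

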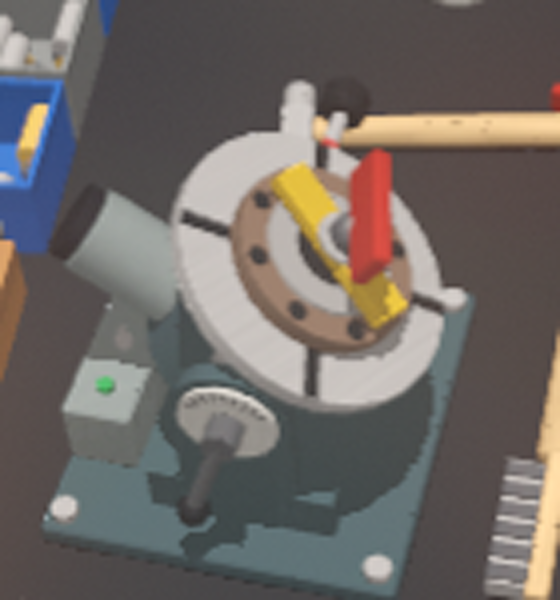

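View pics/top0z.png

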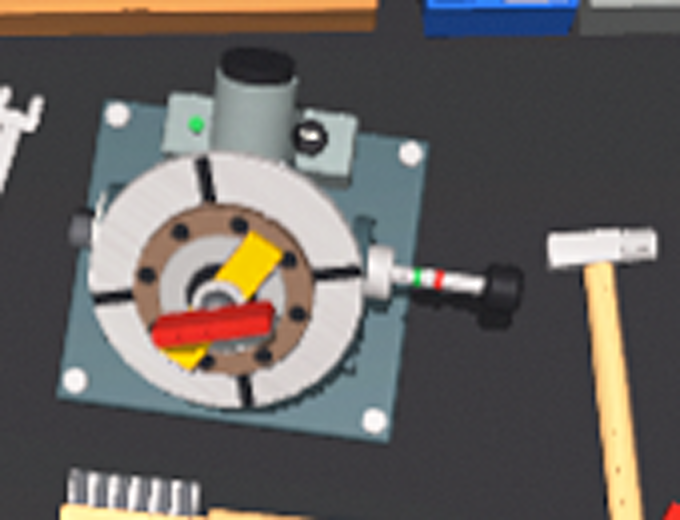

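```bash
python3 - <<'E'
from h import *
from scipy.optimize import least_squares
ps={n:vision.snapshot(n) for n in ['side','top']}
def plane(p,xy,z):
    o,d=ray(p,xy); return o+d*(z-o[2])/d[2]
t=lambda a,b:(165+a/4-.4,110+b/4-.4); s=lambda a,b:(150+a/4-.4,145+b/4-.4)
top,side=ps['top'],ps['side']
B=[plane(top,t(*q),.02)[:2] for q in [(117,114),(411,152),(374,420),(74,380)]]
print(np.round(B,3).tolist())
for i,j in [(1,0),(2,3)]: 
    v=B[j]-B[i]; print('y axis yaw',np.degrees(np.arctan2(-v[0],v[1])))
for i,j in [(3,0),(2,1)]:
    v=B[j]-B[i]; print('x axis yaw',np.degrees(np.arctan2(v[1],v[0])))
print('knob',plane(top,t(500,290),.13),'boss',plane(top,t(396,273),.13))
print('knob tri',tri([ray(top,t(500,290)),ray(side,s(343,100))]))
# bar: centres of ends
a,ra=tri([ray(top,t(152,333)),ray(side,s(362,268))]);b,rb=tri([ray(top,t(270,312)),ray(side,s(377,165))])
print(a,ra,b,rb,np.linalg.norm(a-b),(a+b)/2)
for p in (top,side):
  for nm in ['nut_grip']: print(place_of(nm,p)[:1])
E
```

```text
[[0.766, 0.152], [0.731, -0.087], [0.512, -0.054], [0.547, 0.185]]
y axis yaw -8.348837812619898
y axis yaw -8.429770308186141
x axis yaw -8.708425638975559
x axis yaw -8.763079013476036
knob [ 0.59584639 -0.14723274  0.13      ] boss [ 0.60979826 -0.06972595  0.13      ]
knob tri (array([ 0.59689785, -0.1468361 ,  0.1357938 ]), [np.float64(0.0020636567716083394), np.float64(0.0020636567716082656)])
[0.55436294 0.103054   0.23118059] [np.float64(0.0036688143728965724), np.float64(0.0036688143728966943)] [0.55923587 0.02125898 0.23999636] [np.float64(0.003483303178867872), np.float64(0.0034833031788678546)] 0.082412922717191 [0.55679941 0.06215649 0.23558847]
[{'xy': [218.4, 189.4], 'conf': 0.78}]
[{'xy': [240.5, 200.2], 'conf': 0.57}]
```

```bash
python3 -m handwheel '[[[-0.013,0.008,-0.01,0,1],[-0.026,0.017,-0.01,0,1],[-0.027,0.017,-0.01,0,1],[-0.027,0.017,-0.01,0,1],[-0.027,0.018,0,0,1],[-0.027,0.018,0,0,1],[-0.027,0.018,0,0,1],[-0.027,0.018,0,0,1],[-0.027,0.018,0,0,1],[-0.027,0.018,0,0,1],[-0.027,0.018,0,0,1],[-0.027,0.018,0,0,1],[-0.027,0.018,0,0,1],[-0.027,0.018,0,0,1],[-0.027,0.018,0,0,1],[-0.027,0.017,0,0,1],[-0.027,0.017,0,0,1],[-0.027,0.017,0,0,1],[-0.027,0.017,0,0,1],[-0.013,0.008,0,0,1]]]'
python3 -m handwheel '[[[0,0,0,0.05,1],[0,0,0,0.1,1],[0,0,0,0.11,1],[0,0,0,0.11,1],[0,0,0,0.11,1],[0,0,0,0.11,1],[0,0,0,0.11,1],[0,0,0,0.11,1],[0,0,0,0.11,1],[0,0,0,0.11,1],[0,0,0,0.1,1],[0,0,0,0.05,1],[0,0,0,0,1]]]'
python3 - <<'E'
from h import *
o=telemetry.get_obs();print(o['clock'],o['joint_pos'],o['tool_pos'],o['orientation'],o['opening'],o['force'])
T=tool();p=vision.snapshot('wrist');save(p,'w1')
print(place_of('rod_knob',p)[:1])
X=np.array([.596,-.149,.13]);print(proj(p,[X],T))
p=vision.snapshot('top');save(p,'t1')
E
```

```text
clock: 3.27
tool_pos: [0.5811, -0.2039, 0.2839]
orientation: [-180.0, 0.1, -165.7]
force: [-0.1, -1.1, -0.6]
opening: 0.0003
clock: 4.35
tool_pos: [0.5789, -0.2066, 0.284]
orientation: [180.0, 0.0, 126.4]
force: [-0.7, -0.0, -0.7]
opening: 0.0002
4.35 [-1.45669128e+00  1.35926382e+01 -3.78975460e+00  1.09348226e-04
 -7.25944141e+01 -1.42139994e+02] [ 0.57889647 -0.20658373  0.28400993] [1.79981753e+02 1.43167942e-02 1.26403345e+02] 0.0001717643611077969 [-0.65793232 -0.01536468 -0.69928343]
[{'xy': [309.2, 141.4], 'conf': 0.59}]
[[307.53823295 141.96056977]]
```

View pics/w1.png

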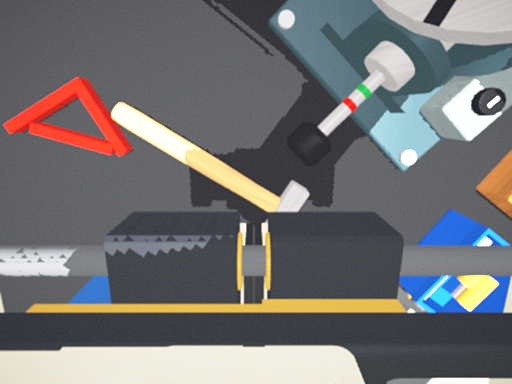

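View pics/t1.png

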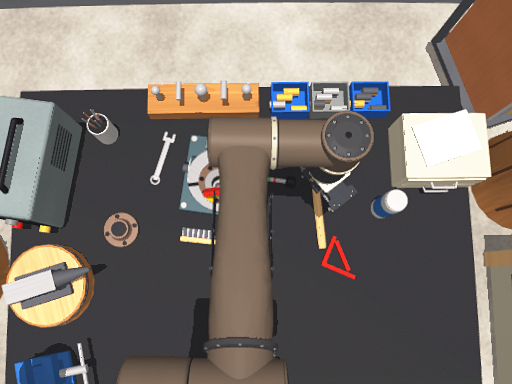

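```bash
python3 -m handwheel '[[[0,0,0,-0.08,1],[0,0,0,-0.12,1],[0,0,0,-0.12,1],[0,0,0,-0.12,1],[0,0,0,-0.12,1],[0,0,0,-0.12,1],[0,0,0,-0.12,1],[0,0,0,-0.12,1],[0,0,0,-0.12,1],[0,0,0,-0.12,1],[0,0,0,-0.12,1],[0,0,0,-0.12,1],[0,0,0,-0.12,1],[0,0,0,-0.12,1],[0,0,0,-0.12,1],[0,0,0,-0.12,1],[0,0,0,-0.12,1],[0,0,0,-0.12,1],[0,0,0,-0.12,1],[0,0,0,-0.12,1]]]'
python3 - <<'E'
from h import *
o=telemetry.get_obs();print(o['tool_pos'],o['orientation'])
T=tool();u=np.array([.148,.989,0]);k=np.array([.596,-.149,.13])
print(T[:3,:3].T@(k-.052*u-T[:3,3]))
p=vision.snapshot('side');save(p,'s1');save({'color':cv2.resize(p['color'][110:290,150:330],None,fx=3.3,fy=3.3,interpolation=cv2.INTER_CUBIC)},'s1z')
T=tool();p=vision.snapshot('wrist');save(p,'w2');print(np.round(p['tool_from_camera'],3).tolist(),p['mtx'])
E
```

```text
clock: 6.17
tool_pos: [0.579, -0.2068, 0.2837]
orientation: [-180.0, -0.0, -97.8]
force: [-0.5, -0.0, -0.0]
opening: 0.0002
[ 0.57898313 -0.20675545  0.28368756] [-1.79996006e+02 -7.84896218e-04 -9.78145697e+01]
[-0.00753813 -0.00836327  0.15368804]
[[0.0, -0.969, -0.248, 0.068], [1.0, 0.0, -0.001, 0.0], [0.001, -0.248, 0.969, -0.14], [0.0, 0.0, 0.0, 1.0]] [[324.35743962   0.         253.41824664]
 [  0.         324.35743962 191.78408079]
 [  0.           0.           1.        ]]
```

View pics/s1z.png

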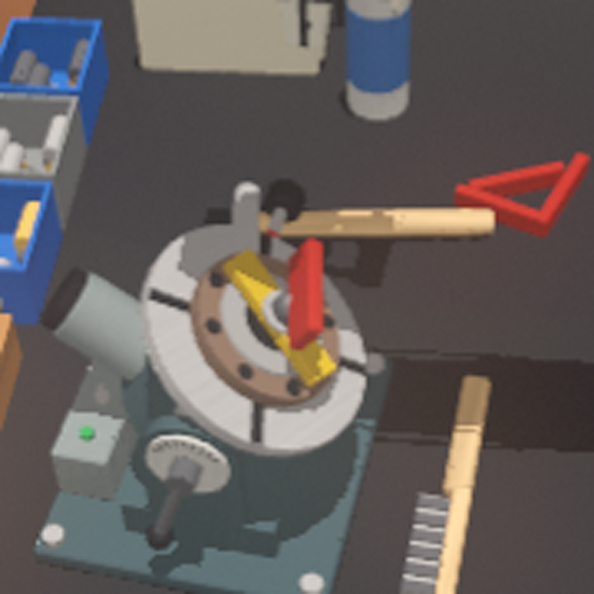

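View pics/w2.png

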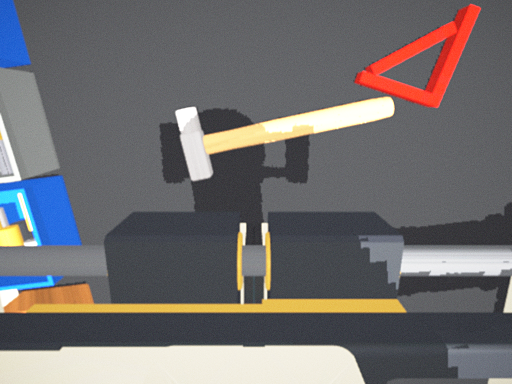

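```bash
python3 -m handwheel '[[[-0.004,-0.004,0.015,0.012,1],[-0.004,-0.004,0.03,0,1],[0,0,0.035,0,1],[0,0,0.035,0,1],[0,0,0.025,0,1],[0,0,0.01,0,1],[0,0,0.004,0,1],[0,0,0,0,1]]]'
python3 - <<'E'
from h import *
o=telemetry.get_obs();print(o['tool_pos'],o['orientation'],o['force'])
T=tool();u=np.array([.148,.989,0]);k=np.array([.596,-.149,.13])
print(T[:3,:3].T@(k-T[:3,3]))
p=vision.snapshot('side');save({'color':cv2.resize(p['color'][110:290,150:330],None,fx=3.3,fy=3.3,interpolation=cv2.INTER_CUBIC)},'s2z')
T=tool();p=vision.snapshot('wrist');save(p,'w3')
E
```

```text
clock: 6.93
tool_pos: [0.5884, -0.2002, 0.1296]
orientation: [180.0, -0.0, -99.0]
force: [-0.1, 0.2, 0.4]
opening: 0.0002
[ 0.58838357 -0.20018742  0.12962006] [ 1.79973077e+02 -2.44380625e-02 -9.90080057e+01] [-0.11051615  0.18927111  0.44659293]
[-0.05174846  0.00049223 -0.00040178]
```

View pics/s2z.png

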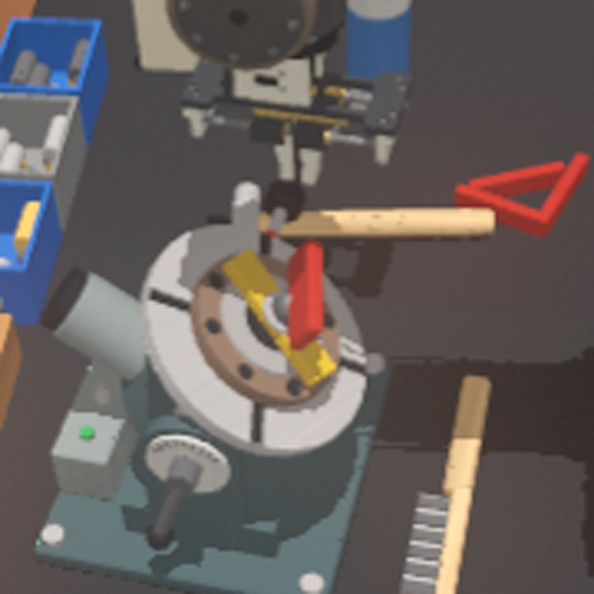

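View pics/w3.png

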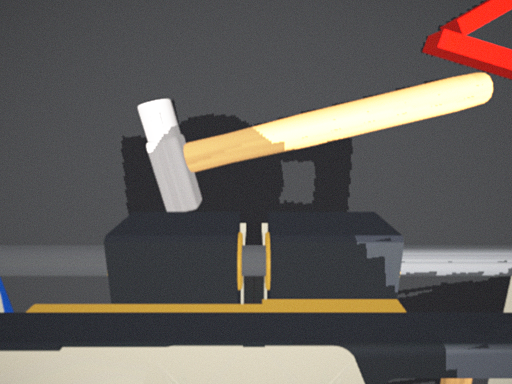

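```bash
python3 -m handwheel '[[[-0.005,0,0,0,1],[-0.007,0,0,0,1],[-0.005,0,0,0,1],[-0.003,0,0,0,1],[0,0,0,0,1]]]'
for i in 1 2; do :; done
python3 -m handwheel '[[[-0.002,0,0,0,1],[0,0,0,0,1]]]'
python3 -m handwheel '[[[-0.002,0,0,0,1],[0,0,0,0,1]]]'
python3 -m handwheel '[[[-0.002,0,0,0,1],[0,0,0,0,1]]]'
```

```text
clock: 7.45
tool_pos: [0.5916, -0.1794, 0.1301]
orientation: [-180.0, 0.0, -98.9]
force: [-0.7, -0.7, 0.5]
opening: 0.0003
clock: 7.62
tool_pos: [0.5916, -0.178, 0.1296]
orientation: [-180.0, 0.0, -98.9]
force: [-0.8, 0.9, -0.2]
opening: 0.0008
clock: 7.78
tool_pos: [0.5919, -0.1762, 0.1295]
orientation: [180.0, 0.0, -98.9]
force: [-0.0, -0.6, -0.0]
opening: 0.0006
clock: 7.95
tool_pos: [0.5922, -0.1743, 0.1295]
orientation: [180.0, -0.0, -98.9]
force: [-0.9, -0.8, 0.0]
opening: 0.0005
```

```bash
python3 -m handwheel '[[[-0.002,0,0,0,1],[0,0,0,0,1]]]'
python3 -m handwheel '[[[-0.002,0,0,0,1],[0,0,0,0,1]]]'
```

```text
clock: 8.12
tool_pos: [0.5923, -0.1735, 0.1295]
orientation: [180.0, -0.1, -98.9]
force: [-0.3, -7.1, -0.9]
opening: 0.0002
clock: 8.28
tool_pos: [0.5925, -0.1719, 0.1295]
orientation: [180.0, -0.1, -98.9]
force: [-0.2, -7.3, -1.9]
opening: 0.0002
```

```bash
python3 -m handwheel '[[[-0.002,0,0,0,1],[0,0,0,0,1]]]'
python3 -m handwheel '[[[-0.002,0,0,0,1],[0,0,0,0,1]]]'
python3 -m handwheel '[[[-0.002,0,0,0,1],[0,0,0,0,1]]]'
```

```text
clock: 8.45
tool_pos: [0.5929, -0.1696, 0.1296]
orientation: [180.0, -0.1, -99.0]
force: [-0.0, -6.0, -0.3]
opening: 0.0005
clock: 8.62
tool_pos: [0.5932, -0.167, 0.1295]
orientation: [180.0, -0.0, -99.0]
force: [0.7, -2.4, -0.6]
opening: 0.0007
clock: 8.78
tool_pos: [0.5937, -0.1644, 0.1295]
orientation: [180.0, -0.0, -98.9]
force: [-0.3, -2.9, 0.4]
opening: 0.0008
```

```bash
python3 - <<'E'
from h import *
p=vision.snapshot('side');save({'color':cv2.resize(p['color'][150:230,190:290],None,fx=6,fy=6,interpolation=cv2.INTER_CUBIC)},'s3z')
E
```

```text
(no output)
```

View pics/s3z.png

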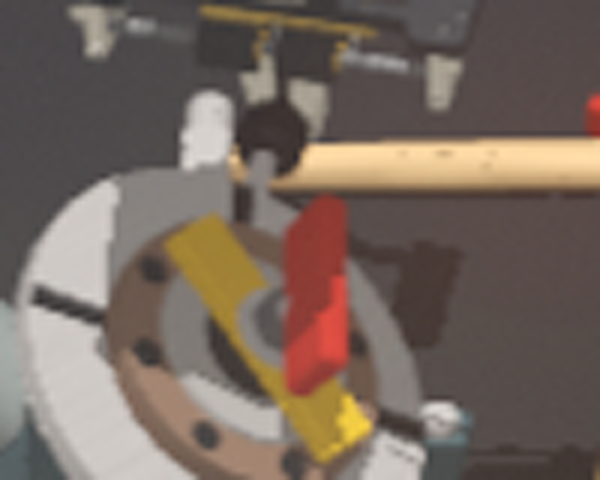

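```bash
python3 -m handwheel '[[[-0.002,0,0,0,1],[0,0,0,0,1]]]'
python3 -m handwheel '[[[-0.001,0,0,0,1],[0,0,0,0,1],[0,0,0,0,1]]]'
```

```text
clock: 9.0
tool_pos: [0.594, -0.1621, 0.1295]
orientation: [180.0, 0.0, -98.9]
force: [0.6, -0.7, -0.2]
opening: 0.0002
clock: 9.25
tool_pos: [0.5944, -0.1612, 0.1296]
orientation: [-180.0, 0.0, -98.9]
force: [1.6, -0.3, -0.3]
opening: 0.0006
```

```bash
python3 -m handwheel '[[[0.01,0,0,0,1],[0.025,0,0,0,1],[0.015,0,-0.02,0,1],[0,0,-0.04,0,1],[0,0,-0.04,0,1],[0,0,-0.04,0,1],[0,0,-0.03,0,1],[0,0,0,0,1]]]'
python3 - <<'E'
from h import *
ps={n:vision.snapshot(n) for n in ['side','top']}
o=telemetry.get_obs();print(o['clock'],o['force'])
for n,(x0,y0,x1,y1) in {'side':(150,145,290,295),'top':(165,110,335,240)}.items():
    c=cv2.resize(ps[n]['color'][y0:y1,x0:x1],None,fx=4,fy=4,interpolation=cv2.INTER_CUBIC); save({'color':c},n+'4z')
for n,p in ps.items(): print(n,[ (q['xy'],q['conf']) for t in ['rod_knob','rod_boss','nut_grip'] for q in place_of(t,p)[:1]])
E
```

```text
clock: 9.92
tool_pos: [0.589, -0.2124, 0.3079]
orientation: [-179.3, -0.1, -98.9]
force: [-0.3, -0.8, 1.1]
opening: 0.0007
10.0167 [-0.86962309  0.52579889 -0.81964805]
side [([232.8, 173.4], 0.56), ([230.0, 191.3], 0.94), ([242.1, 201.7], 0.65)]
top [([284.9, 183.9], 0.67), ([261.6, 179.8], 0.62), ([215.9, 189.5], 0.52)]
```

View pics/side4z.png

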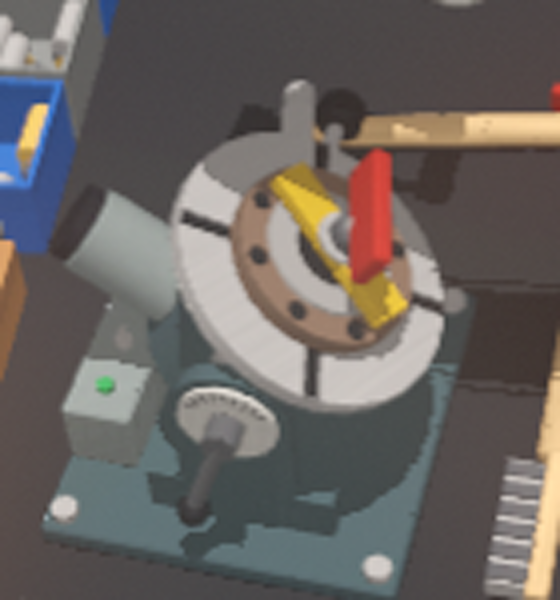

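View pics/top4z.png

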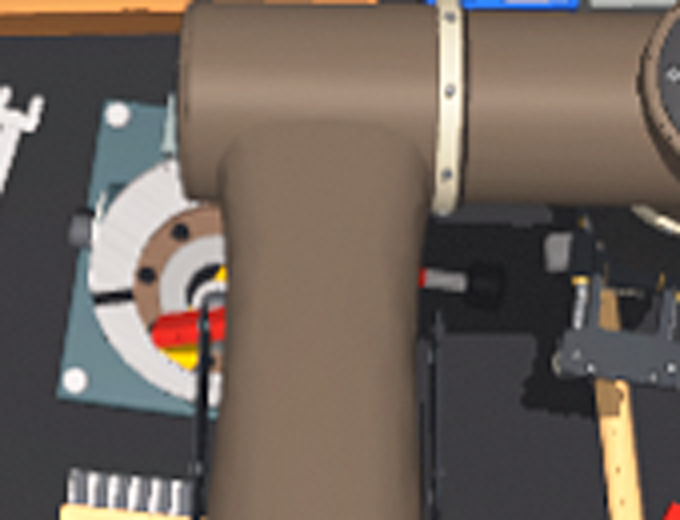

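```bash
cat > fit.py <<'E'
from h import *
from scipy.optimize import minimize
yaw=np.radians(-8.5); mx=np.array([np.cos(yaw),np.sin(yaw),0]); my=np.array([-np.sin(yaw),np.cos(yaw),0])
ax=-mx*np.sin(np.radians(35))+np.array([0,0,1])*np.cos(np.radians(35))
e1=my; e2=np.cross(ax,e1)   # e1 = machine y; angle ccw about ax from e1; e2 ~ -mx side(down slope)
def red(img):
    h=cv2.cvtColor(img,cv2.COLOR_RGB2HSV); return (((h[...,0]<6)|(h[...,0]>174))&(h[...,1]>150)&(h[...,2]>50))
def box(C,th):
    x=np.cos(th)*e1+np.sin(th)*e2; y=np.cross(ax,x)
    return np.array([C+i*.042*x+j*.007*y+k*.017*ax for i in(-1,1) for j in(-1,1) for k in(-1,1)])
def cost(v,obs):
    c=0
    for p,m,(x0,y0,x1,y1),T in obs:
        S=4
        q=(proj(p,box(v[:3],v[3]),T)-[x0,y0]+.5)*S
        a=np.zeros(((y1-y0)*S,(x1-x0)*S),np.uint8); cv2.fillConvexPoly(a,cv2.convexHull(np.round(q*16).astype(np.int32)),255,shift=4)
        a=cv2.resize(a,(x1-x0,y1-y0),interpolation=cv2.INTER_AREA)/255.; mm=m[y0:y1,x0:x1].astype(float)
        c+=np.abs(a-mm).sum()/mm.sum()
    return c/len(obs)
def fit(obs,C0,free=True):
    best=None
    for th in np.radians(np.arange(-90,90,15)):
        for _ in range(1):
            r=minimize(cost,[*C0,th],args=(obs,),method='Nelder-Mead',options=dict(initial_simplex=np.array([[*C0,th]]+[[*(np.array(C0)+.012*np.eye(3)[i]),th] for i in range(3)]+[[*C0,th+.2]]),maxiter=200))
            if best is None or r.fun<best.fun: best=r
    return best
E
python3 - <<'E'
from fit import *
obs=[]
for n,w in {'side':(215,170,270,230),'top':(195,170,245,210)}.items():
    p=vision.snapshot(n); img=cv2.cvtColor(cv2.imread(f'pics/{n}0.png'),cv2.COLOR_BGR2RGB)
    m=red(img); print(n,m[w[1]:w[3],w[0]:w[2]].sum()); obs.append((p,m,w,None))
r=fit(obs,[.558,.064,.233]); print(r.fun,r.x,np.degrees(r.x[3]))
print('ax',ax,'e2',e2)
for o in obs: print(cost(r.x,[o]))
E
```

```text
side 276
top 230
0.3533716965046888 [0.55729026 0.05926856 0.23265182 0.2138161 ] 12.250760099235265
ax [-0.56727619  0.08478     0.81915204] e2 [-0.81015437  0.12107838 -0.57357644]
0.34138959931798807
0.3653537936913896
```

```bash
python3 - <<'E'
from fit import *
v=[0.55729026,0.05926856,0.23265182,0.2138161]
ims=[]
for n,w in {'side':(215,170,270,230),'top':(195,165,250,225)}.items():
    p=vision.snapshot(n); img=cv2.imread(f'pics/{n}0.png')
    m=red(cv2.cvtColor(img,cv2.COLOR_BGR2RGB)).astype(np.uint8)
    x0,y0,x1,y1=w; c=cv2.resize(img[y0:y1,x0:x1],None,fx=7,fy=7,interpolation=cv2.INTER_NEAREST)
    q=((proj(p,box(np.array(v[:3]),v[3]))-[x0,y0]+.5)*7).astype(int)
    for i in range(8):
        for j in range(i):
            if bin(i^j).count('1')==1: cv2.line(c,tuple(map(int,q[i])),tuple(map(int,q[j])),(0,255,0),1)
    cs,_=cv2.findContours(cv2.resize(m[y0:y1,x0:x1],None,fx=7,fy=7,interpolation=cv2.INTER_NEAREST),0,2); cv2.drawContours(c,cs,-1,(255,255,255),1)
    ims.append(c)
cv2.imwrite('pics/ov.png',np.hstack(ims))
E
```

```text
(no output)
```

View pics/ov.png

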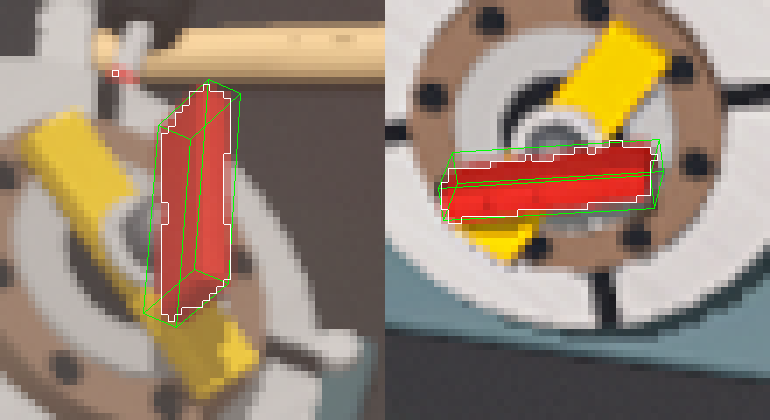

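```bash
cat > plan.py <<'E'
from fit import *
C=np.array([.557,.062,.233])
def pose(thd,r=.032,gap=0.,dz=.002):
    th=np.radians(thd); d=np.cos(th)*e1+np.sin(th)*e2; n=np.cross(ax,d)
    dh=d[:2]/np.linalg.norm(d[:2]); h=np.array([-dh[1],dh[0],0]); 
    if h@n<0: h=-h
    sup=.007*(n@h)+.017*abs(ax@h)
    P=C+r*d+(sup+.0095+gap)*h; P[2]+=dz
    psi=np.degrees(np.arctan2(-h[1],-h[0])); return P,psi
def delta(P,psi,T0,psi0):
    return T0.T@P
if __name__=='__main__':
    for t in range(20,-131,-10):
        P,psi=pose(t); print(t,np.round(P,4),round(psi,1))
E
python3 plan.py; python3 - <<'E'
from plan import *
T=tool();P,psi=pose(12,gap=.03);P[2]=.33; print(P,psi,T[:3,:3].T@(P-T[:3,3]),telemetry.get_obs()['orientation'])
E
```

```text
20 [0.5281 0.0896 0.2287] 8.1
10 [0.5322 0.094  0.2318] -0.3
0 [0.537  0.0973 0.235 ] -8.5
-10 [0.5423 0.0997 0.2382] -16.7
-20 [0.548  0.1009 0.2413] -25.1
-30 [0.5539 0.101  0.2442] -33.8
-40 [0.56   0.0999 0.2468] -43.0
-50 [0.5661 0.0976 0.2491] -52.8
-60 [0.5721 0.0939 0.2509] -63.3
-70 [0.5776 0.0887 0.2522] -74.5
-80 [0.5822 0.0821 0.2531] -86.4
-90 [0.5854 0.0744 0.2534] -98.5
-100 [0.5882 0.07   0.2531] -110.6
-110 [0.5906 0.0646 0.2522] -122.5
-120 [0.5921 0.0585 0.2509] -133.7
-130 [0.5924 0.0521 0.2491] -144.2
[0.50137074 0.09244352 0.33      ] 1.3771016173441157 [-0.28647591  0.1311326  -0.03084051] [ 1.79954167e+02 -6.34630639e-03 -9.89353878e+01]
```

```bash
python3 -m handwheel '[[[-0.005,0.002,-0.03,0,1],[-0.015,0.007,-0.01,0,1],[-0.025,0.011,0,0,1],[-0.027,0.013,0,0,1],[-0.027,0.013,0,0,1],[-0.027,0.013,0,0,1],[-0.027,0.012,0,0,1],[-0.027,0.012,0,0,1],[-0.027,0.012,0,0,1],[-0.027,0.012,0,0,1],[-0.027,0.012,0,0,1],[-0.02,0.010,0,0,1],[-0.005,0.002,0,0,1],[0,0,0,0,1]]]'
python3 -m handwheel '[[[0,0,0,-0.06,1],[0,0,0,-0.11,1],[0,0,0,-0.11,1],[0,0,0,-0.11,1],[0,0,0,-0.11,1],[0,0,0,-0.11,1],[0,0,0,-0.11,1],[0,0,0,-0.11,1],[0,0,0,-0.11,1],[0,0,0,-0.11,1],[0,0,0,-0.11,1],[0,0,0,-0.11,1],[0,0,0,-0.11,1],[0,0,0,-0.11,1],[0,0,0,-0.11,1],[0,0,0,-0.11,1],[0,0,0,-0.04,1],[0,0,0,0,1]]]'
python3 - <<'E'
from plan import *
T=tool();p=vision.snapshot('wrist');save(p,'w5');print(place_of('nut_grip',p)[:1],proj(p,[C],T),telemetry.get_obs()['joint_pos'])
P,psi=pose(12,gap=.03); print(P,psi,T[:3,:3].T@(P-T[:3,3]),telemetry.get_obs()['orientation'])
img=p['color'].copy();q=proj(p,box(C,np.radians(12)),T).astype(int)
for i in range(8):
    for j in range(i):
        if bin(i^j).count('1')==1: cv2.line(img,tuple(map(int,q[i])),tuple(map(int,q[j])),(0,255,0),1)
save({'color':img},'w5o')
p=vision.snapshot('side');save({'color':cv2.resize(p['color'][110:290,150:330],None,fx=3.3,fy=3.3,interpolation=cv2.INTER_CUBIC)},'s5z')
E
```

```text
clock: 11.68
tool_pos: [0.5012, 0.0933, 0.3397]
orientation: [-180.0, 0.0, -98.8]
force: [0.1, 0.0, -0.7]
opening: 0.0008
clock: 13.18
tool_pos: [0.5018, 0.0909, 0.3395]
orientation: [180.0, 0.0, 1.4]
force: [-0.9, 0.2, -0.7]
opening: 0.0004
[{'xy': [292.7, 125.5], 'conf': 0.94}] [[292.04993011 124.99133638]] [ 3.24030761e+01  1.87936013e+00 -1.05229524e+01  5.95308503e-03
 -7.76122568e+01  5.87684971e+01]
[0.50137074 0.09244352 0.2311839 ] 1.3771016173441157 [-0.00032718 -0.00155673  0.10829608] [1.79987474e+02 9.44338347e-03 1.17285007e+00]
```

View pics/w5o.png

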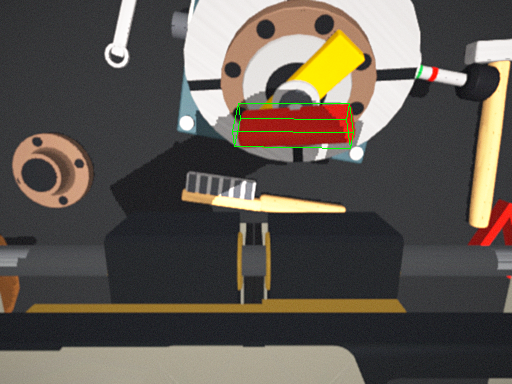

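View pics/s5z.png

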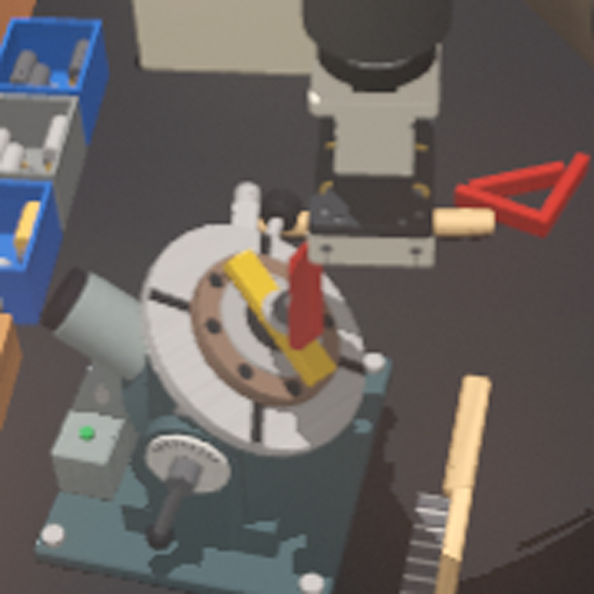

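```bash
python3 -m handwheel '[[[0,-0.001,0.012,0,1],[0,0,0.03,0,1],[0,0,0.03,0,1],[0,0,0.025,0,1],[0,0,0.01,0,1],[0,0,0,0,1]]]'
python3 -m handwheel '[[[0.005,0,0,0,1],[0.008,0,0,0,1],[0.005,0,0,0,1],[0.002,0,0,0,1],[0,0,0,0,1]]]'
python3 -m handwheel '[[[0.003,0,0,0,1],[0,0,0,0,1]]]'
python3 -m handwheel '[[[0.003,0,0,0,1],[0,0,0,0,1]]]'
python3 - <<'E'
from plan import *
T=tool();p=vision.snapshot('wrist');save(p,'w6')
p=vision.snapshot('side');save({'color':cv2.resize(p['color'][110:290,150:330],None,fx=3.3,fy=3.3,interpolation=cv2.INTER_CUBIC)},'s6z')
E
```

```text
clock: 13.83
tool_pos: [0.5003, 0.0922, 0.2304]
orientation: [179.9, 0.2, 1.3]
force: [-0.2, -0.4, -0.3]
opening: 0.0005
clock: 14.25
tool_pos: [0.5225, 0.0935, 0.2332]
orientation: [-180.0, -0.1, 1.3]
force: [0.9, -0.5, -0.5]
opening: 0.0005
clock: 14.42
tool_pos: [0.5248, 0.0935, 0.2327]
orientation: [-180.0, -0.0, 1.3]
force: [0.0, 0.7, 0.3]
opening: 0.0007
clock: 14.58
tool_pos: [0.5275, 0.0935, 0.2326]
orientation: [180.0, 0.0, 1.3]
force: [-0.7, 0.2, 0.7]
opening: 0.0001
```

View pics/w6.png

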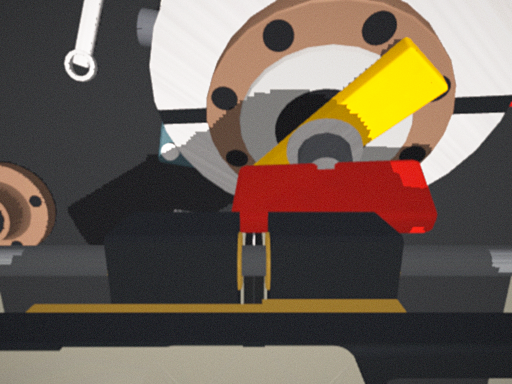

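View pics/s6z.png

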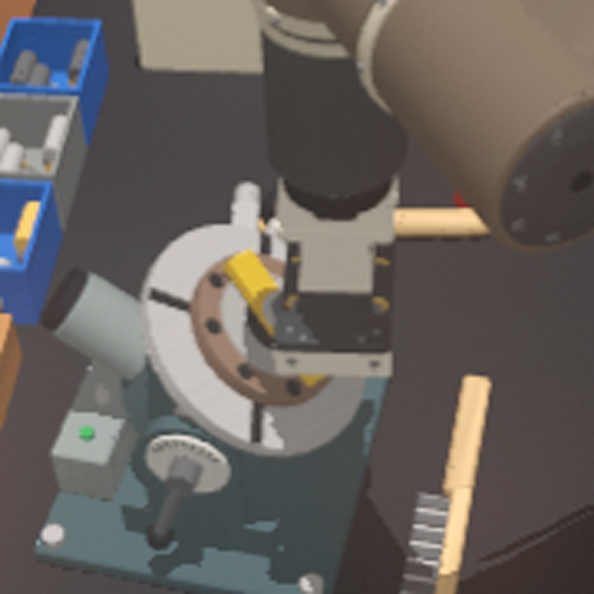

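```bash
cat > rows.py <<'E'
from plan import *
import sys
def rows(t0,t1,step,start=None,psi0=None,**k):
    T=tool(); pos=T[:3,3].copy() ; ps=telemetry.get_obs()['orientation'][2]
    t=t0
    while t>=t1:
        P,psi=pose(t,**k)
        M=R.from_euler('xyz',[180,0,ps],degrees=True).as_matrix()
        dl=np.round(M.T@(P-pos),4); dpsi=(psi-ps+180)%360-180; w=round(-np.radians(dpsi),3)
        pos=pos+M@dl; ps=ps-np.degrees(w)
        print(t,dl.tolist(),w); t-=step
if __name__=='__main__':
    a=sys.argv; rows(float(a[1]),float(a[2]),float(a[3]),gap=-.002)
E
python3 rows.py 8 -60 4
```

```text
8.0 [0.0078, -0.001, 0.0001] 0.057
4.0 [0.0018, -0.0013, -0.0013] 0.057
0.0 [0.0019, -0.0013, -0.0013] 0.058
-4.0 [0.0018, -0.0012, -0.0012] 0.057
-8.0 [0.0019, -0.0012, -0.0013] 0.057
-12.0 [0.002, -0.0012, -0.0013] 0.058
-16.0 [0.0019, -0.0011, -0.0012] 0.058
-20.0 [0.002, -0.001, -0.0012] 0.059
-24.0 [0.0021, -0.0011, -0.0012] 0.06
-28.0 [0.0021, -0.001, -0.0012] 0.061
-32.0 [0.0021, -0.001, -0.0011] 0.063
-36.0 [0.0022, -0.0009, -0.001] 0.063
-40.0 [0.0023, -0.001, -0.0011] 0.066
-44.0 [0.0023, -0.001, -0.0009] 0.067
-48.0 [0.0024, -0.001, -0.0009] 0.069
-52.0 [0.0024, -0.0009, -0.0008] 0.071
-56.0 [0.0026, -0.001, -0.0008] 0.072
-60.0 [0.0026, -0.0011, -0.0006] 0.075
```

```bash
python3 -m handwheel '[[[0.004,-0.0005,0,0.03,1],[0.004,-0.0005,0,0.03,1],[0.002,-0.0013,-0.001,0.057,1],[0.002,-0.0013,-0.001,0.057,1],[0,0,0,0,1]]]'
python3 -m handwheel '[[[0.002,-0.0013,-0.0013,0.057,1],[0.002,-0.0013,-0.0013,0.057,1],[0.002,-0.0013,-0.0013,0.057,1],[0.002,-0.0012,-0.0013,0.057,1],[0.002,-0.001,-0.0012,0.06,1],[0,0,0,0,1]]]'
python3 - <<'E'
from plan import *
T=tool();p=vision.snapshot('wrist');save(p,'w7')
p=vision.snapshot('side');save({'color':cv2.resize(p['color'][110:290,150:330],None,fx=3.3,fy=3.3,interpolation=cv2.INTER_CUBIC)},'s7z')
E
```

```text
clock: 15.1
tool_pos: [0.5361, 0.0965, 0.2339]
orientation: [179.9, 0.4, -8.9]
force: [-15.9, 2.3, 8.1]
opening: 0.0005
clock: 15.6
tool_pos: [0.5467, 0.0995, 0.2391]
orientation: [179.7, 0.4, -25.4]
force: [-14.0, 0.2, 0.4]
opening: 0.0005
```

View pics/w7.png

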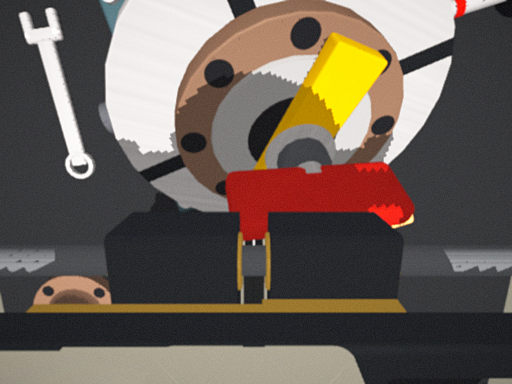

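View pics/s7z.png

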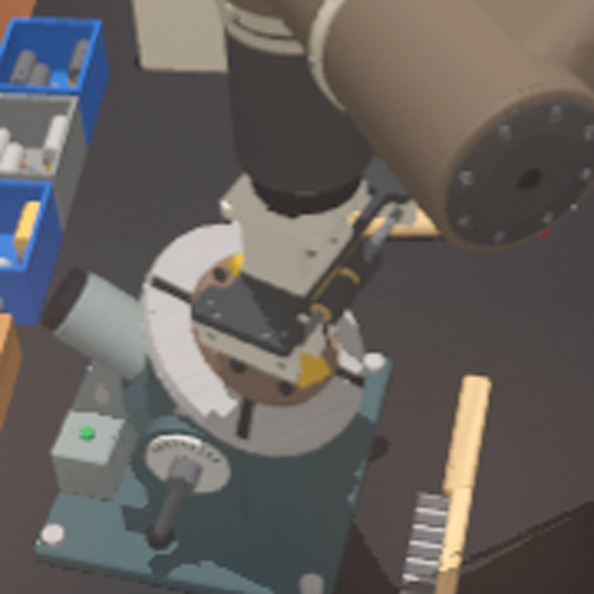

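```bash
python3 rows.py -20 -70 4 | head -3; python3 -m handwheel '[[[0.002,-0.001,-0.001,0.06,1],[0.002,-0.001,-0.001,0.06,1],[0.002,-0.001,-0.001,0.061,1],[0.002,-0.001,-0.001,0.063,1],[0.002,-0.001,-0.001,0.064,1],[0.0023,-0.001,-0.001,0.066,1],[0.0023,-0.001,-0.001,0.067,1],[0,0,0,0,1]]]'
python3 - <<'E'
from plan import *
T=tool();p=vision.snapshot('wrist');save(p,'w8')
p=vision.snapshot('side');save({'color':cv2.resize(p['color'][110:290,150:330],None,fx=3.3,fy=3.3,interpolation=cv2.INTER_CUBIC)},'s8z')
E
```

```text
-20.0 [0.0026, -0.0019, -0.0022] -0.002
-24.0 [0.002, -0.001, -0.0012] 0.06
-28.0 [0.0021, -0.001, -0.0011] 0.061
clock: 16.37
tool_pos: [0.5628, 0.0972, 0.2459]
orientation: [179.6, 0.3, -50.7]
force: [-12.3, 3.3, 0.1]
opening: 0.0001
```

View pics/w8.png

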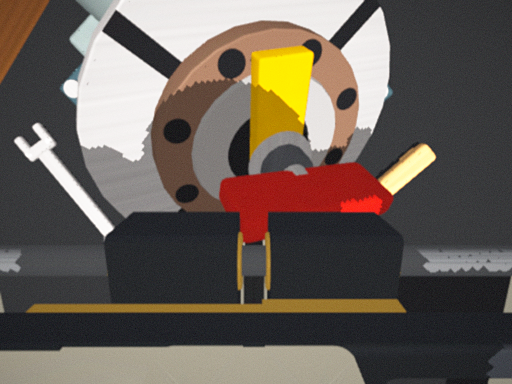

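View pics/s8z.png

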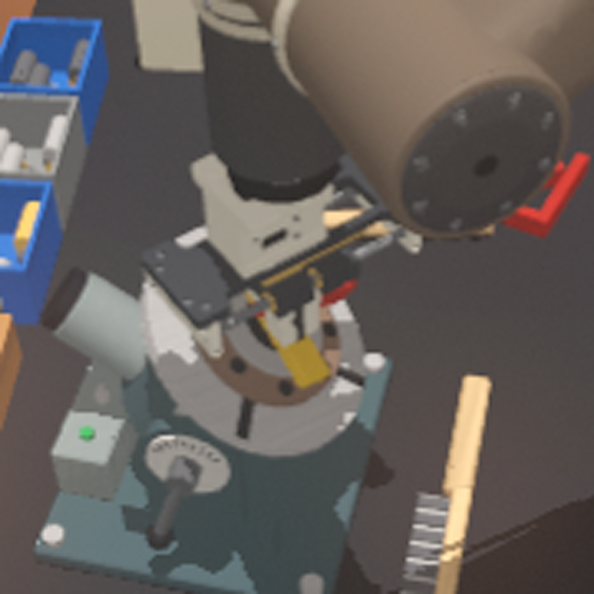

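Between the last two pictures the slot stayed near (247,420), so the plate is locked, and the bar is turning relative to the strap. I'll keep going.

```bash
python3 rows.py -48 -130 4
```

```text
-48.0 [0.0026, -0.0022, -0.0027] 0.006
-52.0 [0.0025, -0.001, -0.0008] 0.071
-56.0 [0.0025, -0.001, -0.0007] 0.072
-60.0 [0.0027, -0.001, -0.0007] 0.075
-64.0 [0.0027, -0.001, -0.0006] 0.077
-68.0 [0.0028, -0.0011, -0.0005] 0.079
-72.0 [0.0028, -0.0011, -0.0005] 0.081
-76.0 [0.003, -0.0011, -0.0003] 0.082
-80.0 [0.003, -0.0011, -0.0003] 0.083
-84.0 [0.003, -0.0011, -0.0002] 0.085
-88.0 [0.0031, -0.0011, -0.0001] 0.085
-92.0 [0.0023, -0.0011, 0.0] 0.085
-96.0 [0.0015, -0.0013, 0.0001] 0.085
-100.0 [0.0015, -0.0015, 0.0002] 0.084
-104.0 [0.0015, -0.0015, 0.0003] 0.084
-108.0 [0.0016, -0.0016, 0.0003] 0.082
-112.0 [0.0016, -0.0017, 0.0005] 0.08
-116.0 [0.0016, -0.0017, 0.0005] 0.079
-120.0 [0.0016, -0.0018, 0.0006] 0.077
-124.0 [0.0017, -0.0018, 0.0007] 0.075
-128.0 [0.0017, -0.0019, 0.0007] 0.073
```

```bash
python3 -m handwheel '[[[0.0025,-0.001,-0.001,0.04,1],[0.0025,-0.001,-0.001,0.06,1],[0.0025,-0.001,-0.0005,0.072,1],[0.0027,-0.001,0,0.075,1],[0.0027,-0.001,0,0.077,1],[0.0028,-0.001,0,0.079,1],[0.0028,-0.001,0,0.081,1],[0.003,-0.001,0,0.082,1],[0,0,0,0,1]]]'
python3 - <<'E'
from plan import *
T=tool();p=vision.snapshot('wrist');save(p,'w9')
p=vision.snapshot('side');save({'color':cv2.resize(p['color'][110:290,150:330],None,fx=3.3,fy=3.3,interpolation=cv2.INTER_CUBIC)},'s9z')
E
```

```text
clock: 17.22
tool_pos: [0.5809, 0.0834, 0.2497]
orientation: [179.8, 0.2, -83.1]
force: [-9.3, 9.8, 2.1]
opening: 0.0005
```

View pics/w9.png

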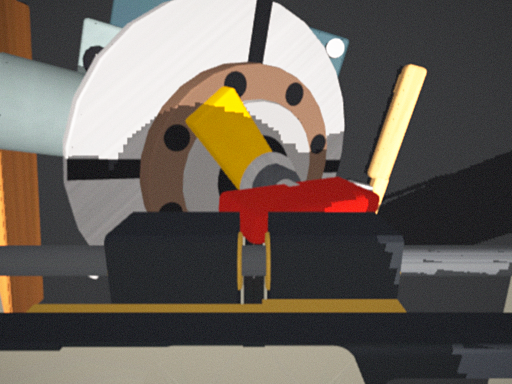

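View pics/s9z.png

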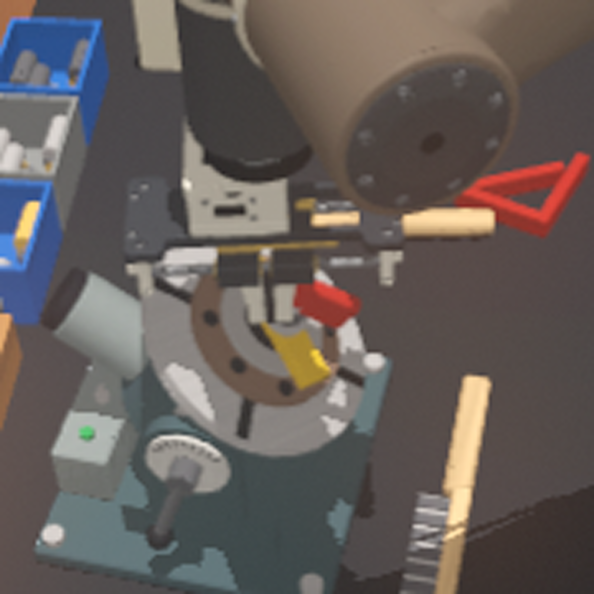

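```bash
python3 rows.py -72 -140 4|head -3
```

```text
-72.0 [-0.0023, 0.0016, -0.0027] -0.105
-76.0 [0.003, -0.0011, -0.0004] 0.083
-80.0 [0.003, -0.0011, -0.0003] 0.083
```

```bash
python3 -m handwheel '[[[0.003,-0.001,0,0.085,1],[0.003,-0.001,0,0.085,1],[0.003,-0.001,0,0.085,1],[0,0,0,0,1]]]'
python3 -m handwheel '[[[0.0023,-0.001,0,0.085,1],[0.0023,-0.0013,0,0.084,1],[0.002,-0.0015,0,0.084,1],[0,0,0,0,1]]]'
python3 - <<'E'
from plan import *
T=tool();p=vision.snapshot('wrist');save(p,'w10')
p=vision.snapshot('side');save({'color':cv2.resize(p['color'][110:290,150:330],None,fx=3.3,fy=3.3,interpolation=cv2.INTER_CUBIC)},'s10z')
E
python3 rows.py -102 -140 4|head -3
```

```text
clock: 17.65
tool_pos: [0.5854, 0.0752, 0.2503]
orientation: [179.9, 0.2, -97.7]
force: [-7.1, 11.5, 3.6]
opening: 0.0001
clock: 17.98
tool_pos: [0.5885, 0.0677, 0.2504]
orientation: [180.0, 0.2, -112.2]
force: [-2.4, 6.9, 0.9]
opening: 0.0001
-102.0 [0.0006, 0.0003, -0.0025] 0.019
-106.0 [0.0016, -0.0016, 0.0003] 0.083
-110.0 [0.0016, -0.0016, 0.0004] 0.082
```

View pics/w10.png

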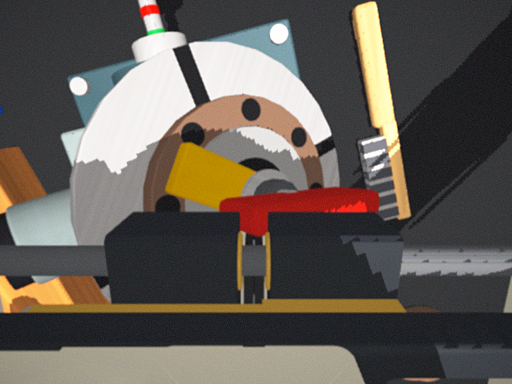

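View pics/s10z.png

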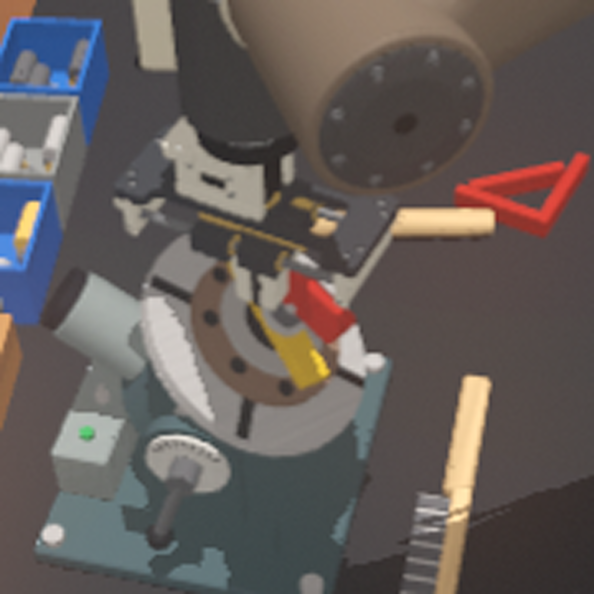

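```bash
python3 -m handwheel '[[[0.002,-0.0016,0,0.083,1],[0.002,-0.0016,0,0.082,1],[0,0,0,0,1]]]'
python3 -m handwheel '[[[0.002,-0.0017,0,0.08,1],[0.002,-0.0017,0,0.08,1],[0,0,0,0,1]]]'
python3 - <<'E'
from plan import *
T=tool();p=vision.snapshot('wrist');save(p,'w11')
p=vision.snapshot('side');save({'color':cv2.resize(p['color'][110:290,150:330],None,fx=3.3,fy=3.3,interpolation=cv2.INTER_CUBIC)},'s11z')
E
python3 rows.py -116 -140 4|head -3
```

```text
clock: 18.33
tool_pos: [0.59, 0.0629, 0.2501]
orientation: [179.9, 0.2, -121.7]
force: [-0.7, 8.0, 0.0]
opening: 0.0008
clock: 18.58
tool_pos: [0.5912, 0.0578, 0.2501]
orientation: [179.9, 0.2, -130.8]
force: [1.8, 7.8, -2.0]
opening: 0.0003
-116.0 [-0.0008, 0.0018, -0.0013] -0.022
-120.0 [0.0016, -0.0018, 0.0006] 0.077
-124.0 [0.0017, -0.0018, 0.0007] 0.075
```

View pics/w11.png

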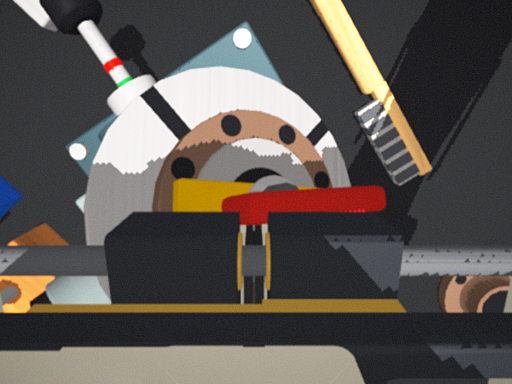

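View pics/s11z.png

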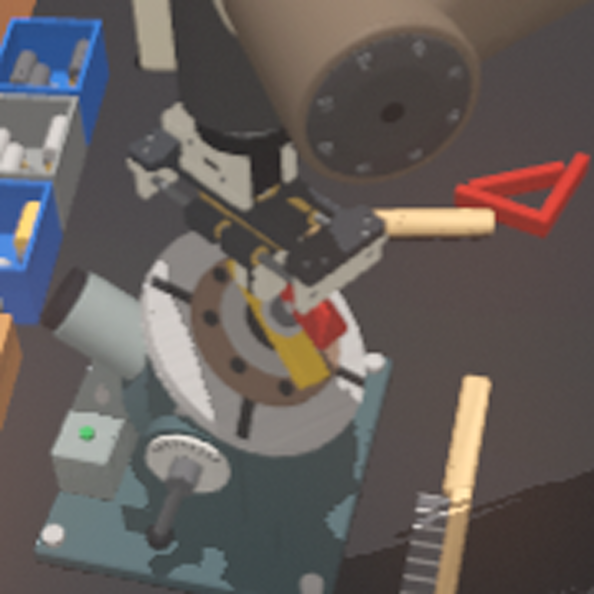

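```bash
python3 -m handwheel '[[[0.002,-0.0018,0,0.077,1],[0.0018,-0.0018,0,0.076,1],[0,0,0,0,1]]]'
python3 -m handwheel '[[[0.002,-0.0018,0,0.075,1],[0,0,0,0,1]]]'
python3 -m handwheel '[[[0.002,-0.0018,0,0.073,1],[0,0,0,0,1]]]'
python3 -m handwheel '[[[0.002,-0.0018,0,0.072,1],[0,0,0,0,1]]]'
```

```text
clock: 18.93
tool_pos: [0.5919, 0.0524, 0.2505]
orientation: [180.0, 0.3, -139.6]
force: [2.5, 7.4, -2.0]
opening: 0.0005
clock: 19.1
tool_pos: [0.5926, 0.0507, 0.2508]
orientation: [180.0, 0.4, -143.8]
force: [5.7, 9.1, -3.5]
opening: 0.0003
clock: 19.27
tool_pos: [0.5936, 0.0496, 0.2513]
orientation: [179.9, 0.7, -148.0]
force: [11.0, 15.8, -4.3]
opening: 0.0
clock: 19.43
tool_pos: [0.5946, 0.0478, 0.2525]
orientation: [179.9, 0.9, -152.0]
force: [12.6, 15.8, 0.1]
opening: 0.0002
```

```bash
python3 - <<'E'
from plan import *
T=tool();p=vision.snapshot('wrist');save(p,'w12')
p=vision.snapshot('side');save({'color':cv2.resize(p['color'][110:290,150:330],None,fx=3.3,fy=3.3,interpolation=cv2.INTER_CUBIC)},'s12z')
E
```

```text
(no output)
```

View pics/w12.png

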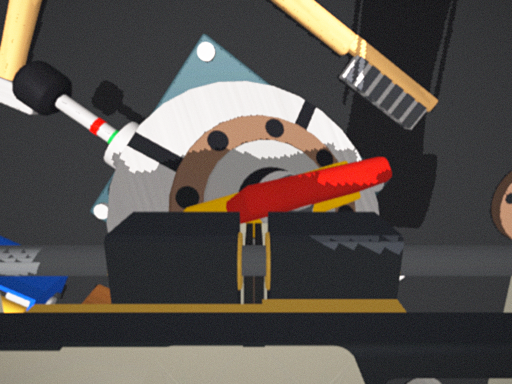

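View pics/s12z.png

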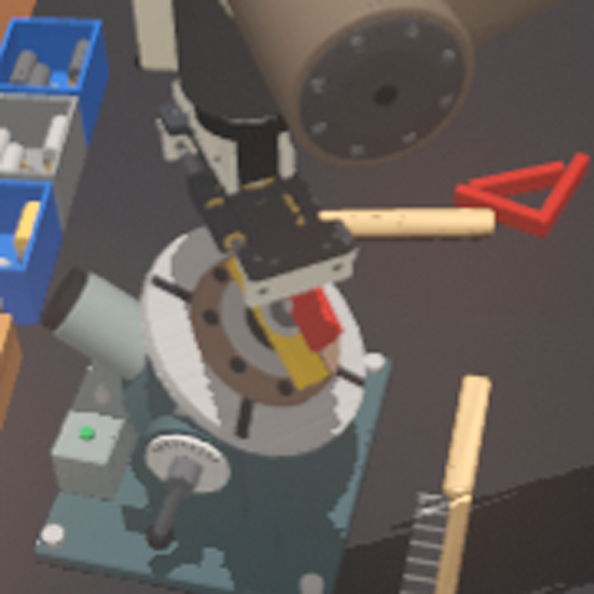

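```bash
python3 -m handwheel '[[[0.0015,-0.0005,0,-0.1,1],[0.001,0,0,-0.1,1],[0,0,0,0,1]]]'
python3 -m handwheel '[[[0.0015,0,0,0,1],[0.0015,0,0,0,1],[0,0,0,0,1],[0,0,0,0,1]]]'
```

```text
clock: 19.78
tool_pos: [0.5923, 0.0473, 0.2528]
orientation: [-180.0, 1.0, -140.0]
force: [10.8, 22.3, 1.5]
opening: 0.0009
clock: 20.12
tool_pos: [0.592, 0.0469, 0.2529]
orientation: [-179.9, 1.2, -140.3]
force: [16.6, 27.4, -2.0]
opening: 0.0
```

```bash
python3 -m handwheel '[[[-0.004,0,0,0,1],[-0.008,0,0,0,1],[-0.015,0,0,0,1],[-0.015,0,-0.005,0,1],[0,0,-0.03,0,1],[0,0,-0.035,0,1],[-0.01,0,-0.035,0,1],[-0.02,0,-0.01,0,1],[-0.02,0,0,0,1],[0,0,0,0,1]]]'
python3 - <<'E'
from plan import *
T=tool();p=vision.snapshot('wrist');save(p,'w13')
m=red(p['color']);s=silhouettes('nut_grip',p);print(place_of('nut_grip',p)[:1],proj(p,[C],T))
img=p['color'].copy()
if s: m=s[0]['region']
ys,xs=np.nonzero(m); w=(max(xs.min()-15,0),max(ys.min()-15,0),xs.max()+15,ys.max()+15)
r=fit([(p,m,w,T)],C); print(r.fun,r.x,np.degrees(r.x[3]))
q=proj(p,box(r.x[:3],r.x[3]),T).astype(int)
for i in range(8):
    for j in range(i):
        if bin(i^j).count('1')==1: cv2.line(img,tuple(map(int,q[i])),tuple(map(int,q[j])),(0,255,0),1)
save({'color':img},'w13o')
p=vision.snapshot('side');save({'color':cv2.resize(p['color'][110:290,150:330],None,fx=3.3,fy=3.3,interpolation=cv2.INTER_CUBIC)},'s13z')
E
```

```text
clock: 20.95
tool_pos: [0.6576, 0.0992, 0.3653]
orientation: [-180.0, 0.1, -140.4]
force: [-0.5, -1.5, -1.1]
opening: 0.0005
[{'xy': [295.3, 63.9], 'conf': 0.83}] [[299.70136952  64.24386305]]
0.14017436255971863 [0.55529735 0.05930917 0.20775863 0.90389831] 51.789558457505876
```

View pics/w13o.png

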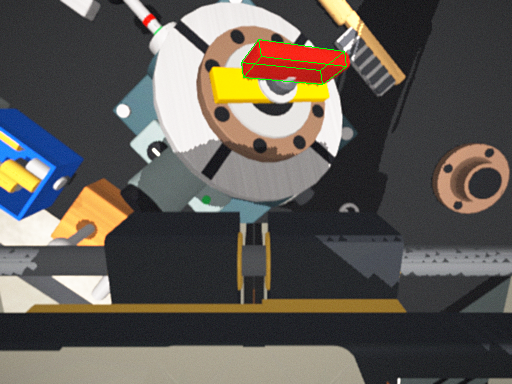

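View pics/s13z.png

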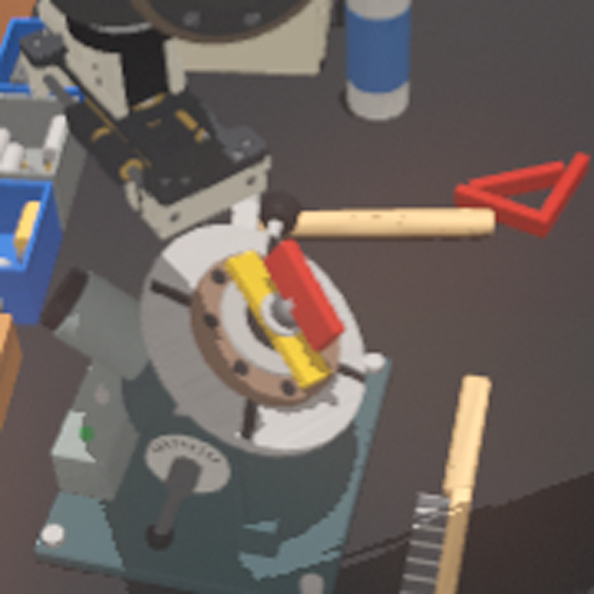

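```bash
python3 - <<'E'
from fit import *
import fit as F
T=tool();p=vision.snapshot('wrist');img=p['color'];save(p,'w14')
h=cv2.cvtColor(img,cv2.COLOR_RGB2HSV)
yl=((h[...,0]>20)&(h[...,0]<32)&(h[...,1]>180)&(h[...,2]>90)); rd=red(img)
reg=np.zeros_like(rd);reg[25:120,195:365]=1
yl&=reg; rd&=reg
ys,xs=np.nonzero(yl);print(yl.sum(),rd.sum(),xs.min(),xs.max(),ys.min(),ys.max())
C=np.array([.557,.062,.233])
def hull(C,th,dims):
    x=np.cos(th)*e1+np.sin(th)*e2;y=np.cross(ax,x)
    P=[C+i*dims[0]*x+j*dims[1]*y+k*dims[2]*ax for i in(-1,1) for j in(-1,1) for k in(-1,1)]
    q=(proj(p,P,T)+.5)*16; a=np.zeros(img.shape[:2],np.uint8); cv2.fillConvexPoly(a,cv2.convexHull(np.round(q).astype(np.int32)),255,cv2.LINE_AA,shift=4); return a/255.
bar=lambda v:hull(v[:3],v[3],(.042,.007,.017)); st=lambda v:hull(v[:3],v[3],(.058,.014,.006))
from scipy.optimize import minimize
ign=cv2.dilate(rd.astype(np.uint8),np.ones((3,3)))>0
# strap occluders: hub/washer (dark grey) between; ignore disk around hub
ig2=ign.copy(); cv2.circle(u:=ig2.astype(np.uint8),(282,85),22,1,-1); ig2=u>0
def run(f,m,ig,C0,th0):
    best=None
    for d in (-.15,0,.15):
        x0=np.array([*C0,th0+d]); sx=np.vstack([x0]+[x0+s for s in np.diag([.006,.006,.006,.12])])
        r=minimize(lambda v:np.abs(f(v)-m)[~ig].sum()/m.sum()+ 20*np.sum((v[:3]-C0)**2)/.01,x0,method='Nelder-Mead',options=dict(initial_simplex=sx,maxiter=300))
        if best is None or r.fun<best.fun: best=r
    return best
b=run(bar,rd,np.zeros_like(rd),C,np.radians(50));s=run(st,yl,ig2,C-.038*ax,np.radians(50))
print(b.fun,b.x,np.degrees(b.x[3]));print(s.fun,s.x,np.degrees(s.x[3]))
o=img.copy()
for v,f in((b.x,bar),(s.x,st)):
    c,_=cv2.findContours((f(v)>.5).astype(np.uint8),0,2);cv2.drawContours(o,c,-1,(0,255,0),1)
save({'color':cv2.resize(o[20:130,180:380],None,fx=4,fy=4,interpolation=cv2.INTER_NEAREST)},'w14o')
E
```

```text
2105 3325 209 328 71 107
0.2379127493564552 [0.55737288 0.06018162 0.23167314 0.98307557] 56.32608136791086
0.17693808846690287 [0.57723534 0.05601093 0.20057585 0.97874053] 56.0777014884744
```

View pics/w14o.png

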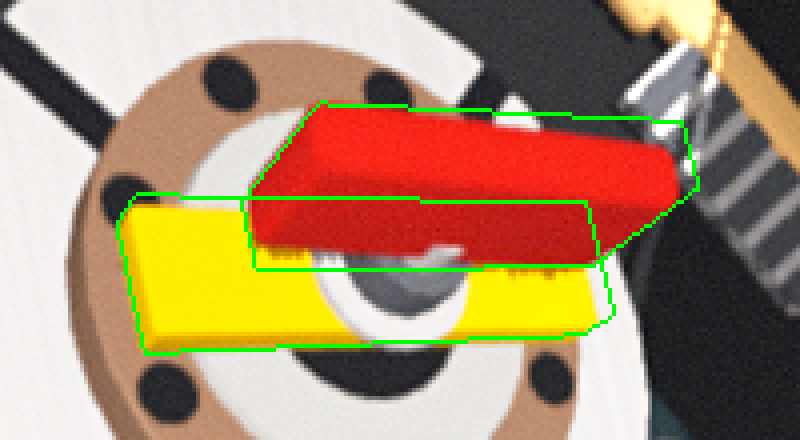

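The bar sits about 4° past the strap's direction. Zero lines up with the strap and the start was about 0.84 rad, so the nut is at about 3.2, which is the stop. Next I'll check the rod.

```bash
python3 - <<'E'
from h import *
T=tool();pw=vision.snapshot('wrist')
ps={n:vision.snapshot(n) for n in ['side','top']}
def plane(p,xy,z,T=None):
    o,d=ray(p,xy,T); return o+d*(z-o[2])/d[2]
for n,p in list(ps.items())+[('w',pw)]:
    k=place_of('rod_knob',p)[:1];b=place_of('rod_boss',p)[:1]
    if k: print(n,'knob',plane(p,k[0]['xy'],.13,T),k[0]['conf'])
    if b: print(n,'boss',plane(p,b[0]['xy'],.13,T),b[0]['conf'])
c=cv2.resize(ps['top']['color'][90:260,150:350],None,fx=4,fy=4,interpolation=cv2.INTER_CUBIC); save({'color':c[:600]},'t15')
c=cv2.resize(ps['side']['color'][150:210,205:275],None,fx=8,fy=8,interpolation=cv2.INTER_CUBIC); save({'color':c},'s15')
print(telemetry.get_obs()['force'],telemetry.get_obs()['clock'])
E
```

```text
side knob [ 0.60243473 -0.13078195  0.13      ] 0.47
side boss [ 0.61236558 -0.06603634  0.13      ] 0.66
top knob [ 0.5949064  -0.12655613  0.13      ] 0.49
top boss [ 0.60494849 -0.05707763  0.13      ] 0.95
w boss [ 0.61130451 -0.07051801  0.13      ] 0.8
[ 0.24138853  0.38170034 -0.40847663] 21.65
```

View pics/t15.png

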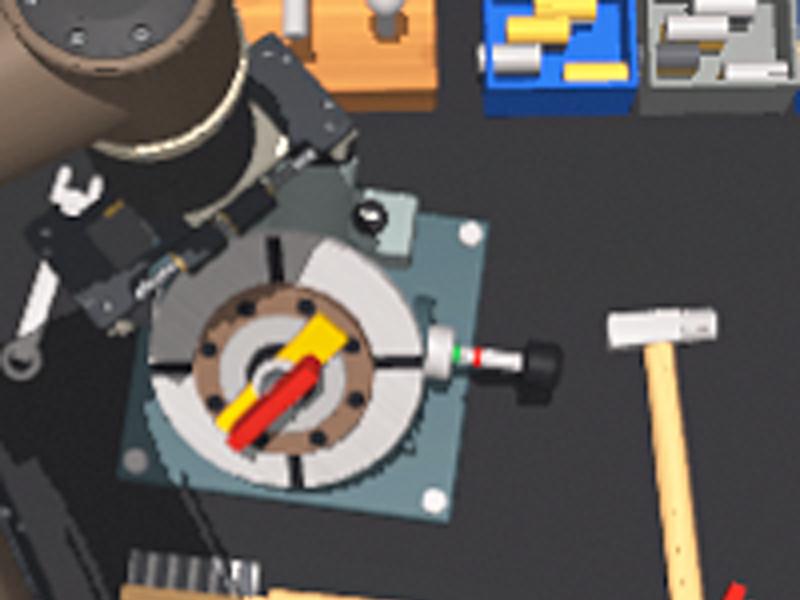

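View pics/s15.png

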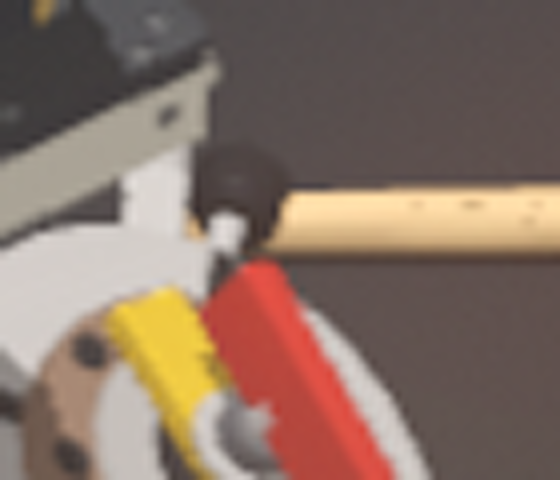

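```bash
python3 -m handwheel '[[[0,0,-0.03,0,1],[0,0,-0.03,0,1],[0,0,0,0,1],[0,0,0,0,1]]]'; python3 -c "
from plant import close_job
print(close_job())"
```

```text
clock: 21.98
tool_pos: [0.6563, 0.0975, 0.4278]
orientation: [-179.9, 0.2, -140.5]
force: [0.4, 0.4, -0.4]
opening: 0.0007
the job is handed in; nothing more can be done
None
```

The rod is in its middle click and the nut is screwed to its stop. I handed the job in at about 22 s; it reported no verdict.

**What I did:** I pushed the knob in with closed fingers in 1–2 mm steps. The force peaked at about 7 N and then fell to zero as the rod snapped over. I then pushed one end of the red bar clockwise. The turntable gave a few degrees, then the lock caught it, and I kept turning until the bar stopped moving under about 32 N.

**Last checks:**
- **Rod:** the green band just shows at the boss. The knob-to-boss distance measured 65.5 mm in the side view and 70 mm in the top view, against 67 mm nominal. The two views differ by about 4 mm, so the band and the snap are the better evidence.
- **Nut:** the bar sits about 4° past the strap's direction. If zero lines up with the strap, that is about 3.2 rad, the stop. One of the two bar fits was about 4° off the visible edges, so I used the edges and the other fit.
- **Release:** the gripper is clear above the machine with about 0 N on it. The hammer, wire brush, spanner and magnet square look unmoved. I did not measure any of the loose things, and the last pictures do not show the spray can or spare flange in full.

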